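Lock the winder spindle and take off its cap of unknown thread hand

TASK

On the twin-spindle thread winder, lock the spindle at the end with the rocker switch: slide the flat lock key down into the slot beside it until it is fully home, and leave it there. Then unscrew the black cap from that spindle (it may have a left-hand or a right-hand thread, so try it gently both ways and carry on the way it gives until the thread lets go), lift it straight off and finish while holding it in the gripper, upright and still, about 6 cm above the spindle's end. Leave the other spindle's cap and everything else on the desk where they are.

Things in the scene. Friction and masses are not known exactly. Their poses are not given: they have to be found in the camera images.
- winder: Fixed thread winder: white housing 175 x 320 mm, flat top 60 mm above the desk; upright spindles at local (0, +-80 mm), each with a full spool (60 mm across, top at 122 mm) held down by a black screw cap. Origin on the desk, midway between the spindles; z up, +y to the end with the black rocker switch on top. At the -x side of each stands an aluminium gate, 26 mm tall, with a lock slot.
- winder_disc (a point): Centre, on the axis, of the switch-end spindle's aluminium index disc (radius 57 mm, 64 to 74 mm above the desk), under the spool. It turns with spindle and spool; notches 11 mm wide in its rim, one in line with the slot at the start. Unlocked, the spindle turns along with the cap, which then cannot be unscrewed; with the key home it is locked, with about 4 degrees of play each way.
- winder_spindle (a point): Upper end of the switch-end spindle on its axis, 144 mm above the desk, inside the cap at the start. Coarse two-start thread. The two spindles turn contrary ways: one has a right-hand, the other a left-hand thread, and nothing shows which is which. A spring under the spool presses the cap up with about 5 N, so that turning it takes 0.05 to 0.2 N m.
- winder_slot (a point): Centre of the mouth of the lock slot at the switch-end spindle, at the gate's top, 86 mm above the desk, 64 mm from the spindle's axis. The slot is 8 mm wide (along winder y), about 42 mm long (along winder x), 26 mm deep; its floor is the housing top.
- key: Flat lock key standing in the tool block: steel blade 40 mm wide (key x), 6 mm thick (key y), 34 mm tall, its lowest 4 mm thinned to 3.5 mm, under a black handle 40 x 14 x 26 mm. About 0.11 kg. Origin: centre of the foot; z up. The same either way round. Home: foot on the slot's floor, 60 mm above the desk, key x along winder x, top at 120 mm, lower than the spool.
- tool_block: Wooden block, fixed, 36 mm tall, 60 mm wide (y), from -46 to +94 mm along its x; origin on the desk under the key. The key stands in an 8 mm wide slot, floor 8 mm above the desk, so 28 mm of its blade is inside. Two stubby tool handles stand at the +x end, up to 78 mm above the desk.
- cap: Round black cap on the switch-end spindle, 43 mm across its 12 flats, 30 mm tall, hollow, 0.06 kg. Origin: centre of its underside, 122 mm above the desk at the start; z up. Spindle locked, the loosening way (anticlockwise from above if right-hand) frees it after 60 to 75 degrees; it lifts off up to 115; it need not be raised while turning. The tightening way it hits a stop within 18 degrees.
- other_cap: The same cap on the other spindle, at winder (0, -80 mm). To be left alone.
- thread_cone: Bystander: paper-coloured cone of thread, base 68 mm across, 112 mm tall; origin under its base.
- button_jar: Bystander: glass jar with steel lid, 68 mm across, 85 mm tall; origin under its base.
- tape_case: Bystander: round white tape-measure case, 64 mm across, 20 mm tall; origin under its base.
- small_spool: Bystander: small wooden spool standing, 36 mm across, 36 mm tall; origin under its base.
- scissors: Bystander: steel embroidery scissors lying flat, about 120 mm long along x, 6 mm high; origin at the pivot, on the desk.
- pin_cup: Bystander: dark wooden domed pin cup, 60 mm across, 42 mm tall; origin under its base.

How it is judged:
On the way, in this order (a step that is already met when the one before it is completed fails the run):
1. the lock key is fully home in the slot of the switch-end spindle (z of key in the frame of winder below 0.063 m and horizontal distance between key and winder_slot below 0.005 m and angle between key's own z axis and vertical below 0.12 rad and angle between the x axis of key and the x axis of winder, either way round below 0.2 rad), for 0.2 s.
2. with the key home, the cap, still on its spindle, has been turned well round (over 43 degrees) to loosen it (all of step 1 and angle between the x axis of cap and the x axis of winder, either way round above 0.75 rad and z of cap in the frame of winder below 0.137 m and horizontal distance between cap and winder_spindle below 0.006 m), for 0.1 s.
At the end, for the whole second after the job is handed in: Key home in the slot (foot within 3 mm of its floor, 5 mm sideways, 0.12 rad of upright, 0.2 rad of square), untouched by the robot; cap gripped by the fingers, still, upright within 0.3 rad, its underside at least 30 mm above the spindle's end and within 100 mm sideways of it (all of step 1 and z of cap in the frame of winder above 0.174 m and horizontal distance between cap and winder_spindle below 0.1 m and angle between cap's own z axis and vertical below 0.3 rad and contact force between cap and the fingers above 1 N and linear speed of cap below 0.03 m/s and contact force between key and the arm below 0.2 N and contact force between key and the fingers below 0.2 N); the arm keeps its last pose, push and grip.
It fails at once if a bystander is moved more than 20 mm (distance of any of thread_cone, button_jar, tape_case, small_spool, scissors, pin_cup from where it was at the start of the episode above 0.02 m).
It fails at once if the other spindle's cap is pushed or gripped (over 3 N) (contact force between other_cap and anything else above 3 N).
It also fails if it takes over 67 s, if anything falls off the work surface, if the arm or the gripper's body presses on something with over 40 N, if the wrist force passes 120 N, or if a joint passes its speed limit or range.

ROBOT

A 6-joint arm with a two-finger parallel gripper is mounted at the origin on the work surface. World frame = base frame: x ahead of the robot, y to its left, z up, the work surface at z = 0. Lengths are in m, angles in rad, forces in N, time in s.
With the tool pointing down it reaches from about 0.325 to 1 m from the base axis. Payload 5.1 kg.
Tool frame: the origin (TCP) lies at the very end of the fingers, on their centre line; the grasp point (between the pads) lies 19 mm behind it (arm.grasp_offset is the z of the grasp point in the tool frame, in m); z points along the fingers, y is the line along which they close (so a half turn about z gives the same grasp; the last joint's range is limited). The gripper opens to 85 mm and grips with 20 to 120 N. Pads are 22 mm wide; open, the fingers measure 114 mm over their backs; the gripper's body (76 mm by 85 mm) begins 54 mm behind the grasp point. The pads swing forward as they close: fully open they stand 13 mm farther back than shut.
Start: joints at [1.153, 0.124, 1.65, -0, 1.367, -0.083], TCP at [0.214, 0.614, 0.231] pointing down, gripper open.
Joint ranges: [-2.61, 2.61], [-1.02, 2.33], [0.03, 2.71], [-1.35, 4.49], [0.32, 2.68], [-2.91, 2.91]. Speed limits (rad/s): [2.57, 2.57, 3.14, 3.14, 3.14, 3.14].

INTERFACE

Orientations are given as a unit quaternion [x, y, z, w].
In Python, from station import arm, vision, workorder gives the robot as it stands. The module is installed in compiled form; this text tells all that it offers.
- The arm moves only by the tool send_rows, never from a script. Its argument "steps" is a list of rows, each a list of 4 numbers: the shift along the tool's x, y, z in cm, then the turn about the tool's z in degrees. A call has 1 to 20 rows; each row is the pose to reach, as a shift and turn from the pose commanded when the call began, along the tool's axes at that moment; what a row does not reach only later rows make up. A row lasts 1/10 s, in which the tool goes at most 50 mm and 8.59 degrees, less where a joint would pass 70% of its speed; a pose out of reach is approached as far as the arm can. A call with a gripper value outside its range is refused whole. "grip" is the finger opening in cm, from 0 to 8.54, set as the call begins (left out, the last holds). The fingers move at their own pace and stop on an object; "newtons" is the grip in N (left out, the last holds). Time passes only in rows, so rows that repeat a pose let the fingers close. It gives the time, the measured TCP pose, the force, the opening and the grip force at its end, in the units of the state.
- arm.observe(): the state, without advancing time (a new reading comes with each control period).
- vision.read_camera(name): name is "scene" or "top"; returns a dict with "color" (384x512x3 uint8, red, green, blue), "range_z" (384x512 float32, m along the optical axis (not along the pixel's ray), 0 where there is no reading), "mtx" (3x3 intrinsics, pixels), "distortion" ([k1, k2, p1, p2, k3] as OpenCV has them; the pictures are not rectified), "world_from_camera" (4x4, takes a point from camera to world coordinates). Camera axes: x right, y down, z forward; pixel columns grow to the right and rows downward; lengths in m; the calibration is good to about 2 mm. A picture is of the moment at which its call begins.
- workorder.finish_job(): hands the job in; it is judged then, once.
The state is a dict: "time_s": time; "q": joint angles; "dq": joint speeds; "tau": joint torques, N m; "eef_pos": TCP position; "tcp_rot": TCP orientation; "wrist_force": force on the tool from outside, world axes, zero at the start; "torque": the same for the moment, N m; "gripper_width": finger opening in m; "grip_force": force on a finger pad.
Only numpy, scipy, OpenCV 4.12 (cv2) and the standard library are available. Lean on these libraries where they do the work, as an engineer would, in place of code of your own. Each camera call takes 0.05 s, during which the arm holds its last target. There are 200 camera calls.

## Working session

There is one attempt and no reset: what is moved stays moved. The work goes in short steps, Python scripts to look and compute and a tool call to move; the robot and the scene stay as the last step left them, time stands still between calls to the robot, and variables do not carry over. Pictures are saved under pics/ and viewed, at most 10 in all, crops included, and the job is handed in when it is done.

Besides the shell and the picture viewer there is one more tool, called after "Request:" by a JSON object that holds its "name" and its "arguments". send_rows: Moves the arm, as the interface text tells. Its arguments: {"type":"object","properties":{"steps":{"type":"array","items":{"type":"array","items":{"type":"number"}}},"grip":{"type":"number"},"newtons":{"type":"number"}},"required":["steps"]}

```bash
mkdir -p pics; cat > h.py <<'E'
import numpy as np, cv2
from station import arm, vision, workorder
def cloud(d):
    h,w=d["range_z"].shape
    u,v=np.meshgrid(np.arange(w),np.arange(h))
    p=cv2.undistortPoints(np.stack([u,v],-1).reshape(-1,1,2).astype(np.float64),d["mtx"],np.array(d["distortion"])).reshape(h,w,2)
    z=d["range_z"].astype(float)
    c=np.stack([p[...,0]*z,p[...,1]*z,z],-1)
    T=np.array(d["world_from_camera"])
    P=c@T[:3,:3].T+T[:3,3]; P[z==0]=np.nan
    return P
def plane(d,uv,h):
    uv=np.array(uv,float).reshape(-1,1,2)
    p=cv2.undistortPoints(uv,d["mtx"],np.array(d["distortion"])).reshape(-1,2)
    T=np.array(d["world_from_camera"])
    r=np.c_[p,np.ones(len(p))]@T[:3,:3].T
    return T[:3,3]+r*((h-T[2,3])/r[:,2])[:,None]
E
python3 - <<'E'
from h import *
import pickle
o=arm.observe();print(o["eef_pos"],o["tcp_rot"],o["time_s"],arm.grasp_offset)
for n in("top","scene"):
    d=vision.read_camera(n);pickle.dump(d,open(n+".pkl","wb"))
    cv2.imwrite(f"pics/{n}0.png",cv2.resize(d["color"][...,::-1],(800,600),interpolation=cv2.INTER_CUBIC))
    print(n,np.array(d["world_from_camera"]).round(3).tolist())
E
```

```text
[0.21335572 0.61335254 0.23004728] [ 1.66622085e-01  9.86020287e-01 -1.00363674e-03 -2.58969735e-04] 0.0 -0.0187
top [[-0.019, -0.998, 0.061, 0.445], [-1.0, 0.02, 0.008, 0.003], [-0.009, -0.061, -0.998, 1.503], [0.0, 0.0, 0.0, 1.0]]
scene [[0.875, 0.417, -0.245, 0.787], [0.484, -0.75, 0.451, -0.481], [0.004, -0.513, -0.858, 1.038], [0.0, 0.0, 0.0, 1.0]]
```

View pics/top0.png

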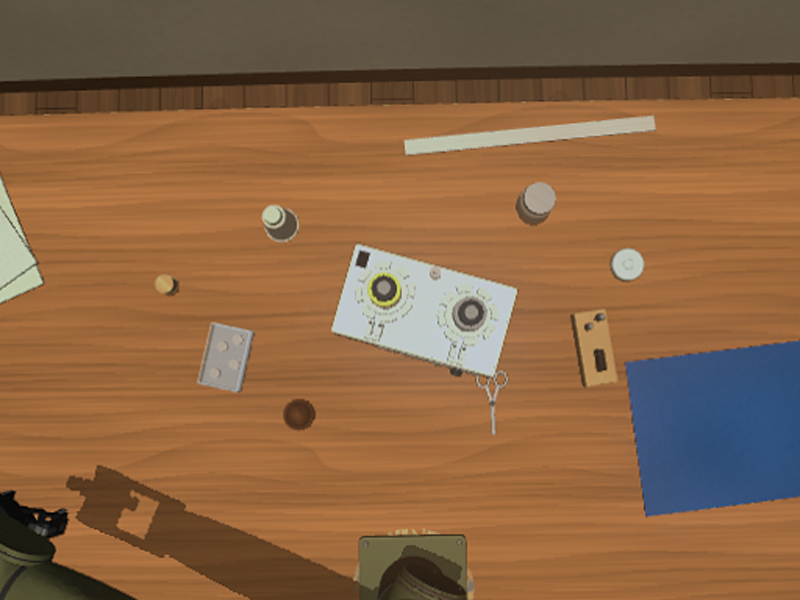

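View pics/scene0.png

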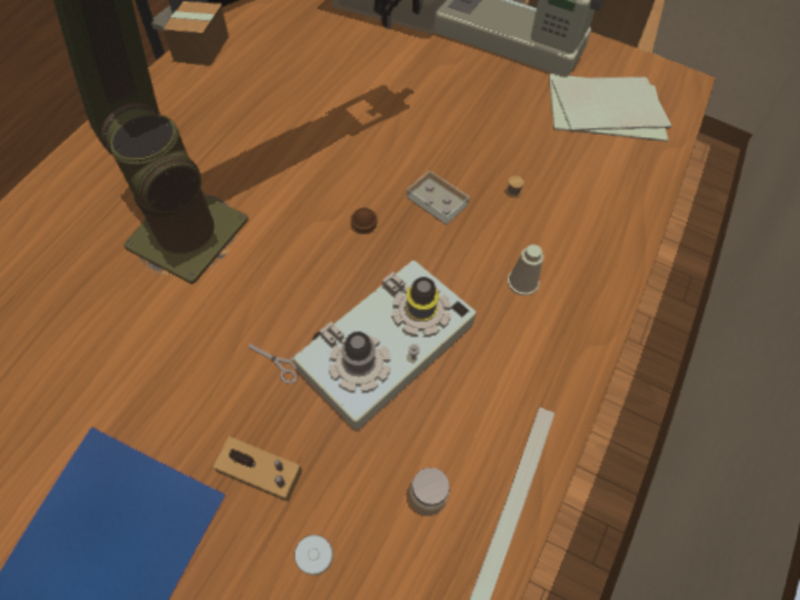

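The top view (800x600) shows the switch at (362,259), so the yellow-spool spindle at (384,290) is the target. Its slot is at about (376,328), the key handle at (600,360) and the other cap at (470,313).

```bash
cat > m.py <<'E'
from h import *
import pickle
s=512/800
for n in("top","scene"):
    d=pickle.load(open(n+".pkl","rb"));P=cloud(d);C=d["color"].astype(int);hsv=cv2.cvtColor(d["color"],cv2.COLOR_RGB2HSV)
    X,Y,Z=P[...,0],P[...,1],P[...,2]
    def near(x,y,r): return np.hypot(X-x,Y-y)<r
    if n=="top":
        c0=plane(d,[384*s,290*s],.152)[0];o0=plane(d,[470*s,313*s],.152)[0];k0=plane(d,[600*s,360*s],.068)[0]
        print("init",c0,o0,k0)
    for nm,c in(("cap",c0),("other",o0)):
        m=near(c[0],c[1],.04)&(Z>.14)&(Z<.165)
        if m.sum(): 
            pts=P[m];top=pts[pts[:,2]>.146]
            (cx,cy),r=cv2.minEnclosingCircle(top[:,:2].astype(np.float32)); print(n,nm,m.sum(),np.round([cx,cy,r,np.median(top[:,2])],4),top[:,:2].mean(0).round(4))
    mid=(c0+o0)/2
    m=near(mid[0],mid[1],.22)&(Z>.052)&(Z<.068)
    r=cv2.minAreaRect(P[m][:,:2].astype(np.float32)); print(n,"housing",r,np.median(Z[m]))
    m=near(k0[0],k0[1],.045)&(Z>.05)&(Z<.08)&(hsv[...,2]<90)
    r=cv2.minAreaRect(P[m][:,:2].astype(np.float32)); print(n,"key",m.sum(),r,np.median(Z[m]))
    # key by rays at .068
    m2=(near(k0[0],k0[1],.045)&(hsv[...,2]<70)).astype(np.uint8)
    cs=max(cv2.findContours(m2,0,2)[0],key=cv2.contourArea)
    print(" keyray",cv2.minAreaRect(plane(d,cs.reshape(-1,2),.068)[:,:2].astype(np.float32)))
    m=near(k0[0],k0[1],.12)&(Z>.03)&(Z<.042)
    r=cv2.minAreaRect(P[m][:,:2].astype(np.float32)); print(n,"block",r)
    m=near(c0[0],c0[1],.1)&(Z>.081)&(Z<.092)
    print(n,"gate",m.sum(),P[m].mean(0),cv2.minAreaRect(P[m][:,:2].astype(np.float32)))
d=pickle.load(open("top.pkl","rb"))
a=d["color"][185:235,215:275,::-1];b=d["color"][190:255,355:415,::-1]
a=cv2.resize(a,(480,400),interpolation=2);cv2.imwrite("pics/c1.png",np.hstack([a,cv2.resize(b,(320,400),interpolation=2)]))
E
python3 m.py
```

```text
init [0.56305863 0.04047409 0.152     ] [ 0.51952282 -0.10975747  0.152     ] [ 0.43179089 -0.35650398  0.068     ]
top cap 194 [0.5694 0.0421 0.0213 0.1516] [0.5692 0.0421]
top other 204 [ 0.5236 -0.1109  0.0222  0.1517] [ 0.5234 -0.1106]
top housing ((0.5346052050590515, -0.030955210328102112), (0.32026001811027527, 0.17511804401874542), 73.11100769042969) 0.05920427300603781
top key 67 ((0.432946115732193, -0.3582760691642761), (0.036496926099061966, 0.012603886425495148), 6.070356369018555) 0.06619362926518924
 keyray ((0.4322700500488281, -0.3554253578186035), (0.03808307647705078, 0.015852976590394974), 7.603545665740967)
top block ((0.457452654838562, -0.35684725642204285), (0.1403261423110962, 0.06283824145793915), 8.383987426757812)
top gate 96 [0.5085572  0.05754726 0.08521513] ((0.5676652193069458, 0.04550772160291672), (0.10252336412668228, 0.16599909961223602), 47.66801452636719)
scene cap 188 [0.5672 0.0416 0.0224 0.1519] [0.5685 0.0403]
scene other 216 [ 0.5212 -0.1117  0.0223  0.1515] [ 0.5223 -0.1127]
scene housing ((0.5327171087265015, -0.031557247042655945), (0.32045814394950867, 0.1756957322359085), 73.04541015625) 0.0595117823888186
scene key 86 ((0.4343545436859131, -0.3591391444206238), (0.03813531622290611, 0.01269829273223877), 6.000717639923096) 0.06695432029220427
 keyray ((0.43825703859329224, -0.3606736660003662), (0.04244282841682434, 0.013933742418885231), 4.2639923095703125)
scene block ((0.4564579129219055, -0.3550766408443451), (0.14335468411445618, 0.0627061054110527), 7.357612133026123)
scene gate 124 [0.51835581 0.05201856 0.08533803] ((0.5348001718521118, 0.04390072077512741), (0.045196302235126495, 0.12022097408771515), 73.99111938476562)
```

View pics/c1.png

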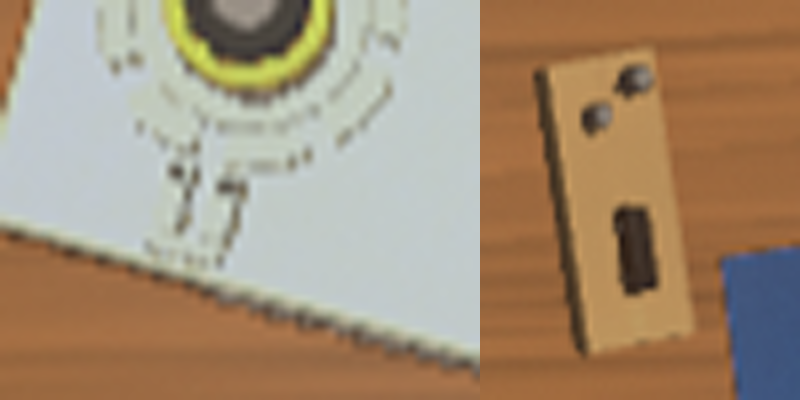

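The crop shows the gate with its slot in line with a disc notch, at (205,215), and the key handle at (637,250). The two cameras agree to about 2 mm, and the sizes match the ones given.

```bash
cat >> h.py <<'E'
from scipy.spatial.transform import Rotation as Ro
def delta(*tg):
    o=arm.observe();R=Ro.from_quat(o["tcp_rot"]).as_matrix();p=np.array(o["eef_pos"])
    y=np.degrees(np.arctan2(R[1,1],R[0,1]))
    print("t",o["time_s"],"pos",p.round(4),"yawy",round(y,2),"tilt",R[:,2].round(4),"F",np.round(o["wrist_force"],1),"M",np.round(o["torque"],2),"w",o["gripper_width"],o["grip_force"],"q6",round(o["q"][5],2))
    for t in tg:
        print(t,"->",(100*R.T@(np.array(t[:3])-p)).round(2),"turn",round(-(t[3]-y),2) if len(t)>3 else "")
E
python3 -c "
from h import *
delta((.46,.13,.23,86),(.4335,-.359,.2,97.5),(.4335,-.359,.12,97.5))"
```

```text
t 0.1 pos [0.2134 0.6134 0.2302] yawy 70.82 tilt [-8.0e-04 -1.8e-03 -1.0e+00] F [-0.5  1.2 -1.4] M [-0.07 -0.01 -0.05] w 0.08538966538134989 0.0 q6 -0.08
(0.46, 0.13, 0.23, 86) -> [-39.18 -37.55   0.08] turn -15.18
(0.4335, -0.359, 0.2, 97.5) -> [-52.74 -84.6    3.17] turn -26.68
(0.4335, -0.359, 0.12, 97.5) -> [-52.74 -84.59  11.17] turn -26.68
```

Request:
{"name": "send_rows", "arguments": {"steps": [[-39.2,-37.5,0,-15],[-39.2,-37.5,0,-15],[-39.2,-37.5,0,-15],[-39.2,-37.5,0,-15],[-39.2,-37.5,0,-15],[-39.2,-37.5,0,-15],[-39.2,-37.5,0,-15],[-39.2,-37.5,0,-15],[-39.2,-37.5,0,-15],[-39.2,-37.5,0,-15],[-52.7,-84.6,3.2,-26.7],[-52.7,-84.6,3.2,-26.7],[-52.7,-84.6,3.2,-26.7],[-52.7,-84.6,3.2,-26.7],[-52.7,-84.6,3.2,-26.7],[-52.7,-84.6,3.2,-26.7],[-52.7,-84.6,3.2,-26.7],[-52.7,-84.6,3.2,-26.7],[-52.7,-84.6,3.2,-26.7],[-52.7,-84.6,3.2,-26.7]], "grip": 5}}

```text
time_s: 2.1
eef_pos: [0.4332, -0.3254, 0.2009]
tcp_rot: [-0.065, 0.998, 0.0, -0.0]
wrist_force: [1.1, -0.4, 0.5]
gripper_width: 0.0498
grip_force: 0.0
```

```bash
python3 -c "
from h import *
delta((.4335,-.359,.2,97.5),(.4335,-.359,.1,97.5),(.4335,-.359,.041,97.5))"
```

```text
t 2.1 pos [ 0.4332 -0.3254  0.2009] yawy 97.48 tilt [-2.e-04  4.e-04 -1.e+00] F [ 1.1 -0.4  0.5] M [ 0.02 -0.05 -0.01] w 0.049801363252163534 0.0 q6 -2.44
(0.4335, -0.359, 0.2, 97.5) -> [ 0.41 -3.34  0.09] turn -0.02
(0.4335, -0.359, 0.1, 97.5) -> [ 0.41 -3.34 10.09] turn -0.02
(0.4335, -0.359, 0.041, 97.5) -> [ 0.4  -3.35 15.99] turn -0.02
```

Request:
{"name": "send_rows", "arguments": {"steps": [[0,0,0,0],[0,0,0,0],[0,0,0,0]]}}

```text
time_s: 2.4
eef_pos: [0.4338, -0.3225, 0.201]
tcp_rot: [-0.066, 0.998, 0.0, -0.0]
wrist_force: [0.5, 0.2, -0.7]
gripper_width: 0.0499
grip_force: 0.0
```

```bash
python3 -c "
from h import *
delta((.4335,-.359,.1,97.5),(.4335,-.359,.041,97.5))"
```

```text
t 2.4 pos [ 0.4338 -0.3225  0.201 ] yawy 97.55 tilt [-5.e-04  9.e-04 -1.e+00] F [ 0.5  0.2 -0.7] M [ 0.04 -0.03  0.05] w 0.04985167753021377 0.0 q6 -2.44
(0.4335, -0.359, 0.1, 97.5) -> [ 0.5  -3.62 10.1 ] turn 0.05
(0.4335, -0.359, 0.041, 97.5) -> [ 0.5  -3.63 16.  ] turn 0.05
```

Request:
{"name": "send_rows", "arguments": {"steps": [[0.5,-3.6,5,0],[0.5,-3.6,10,0],[0.5,-3.6,13.5,0],[0.5,-3.6,16,0],[0.5,-3.6,16,0],[0.5,-3.6,16,0]]}}

```text
time_s: 3.0
eef_pos: [0.4343, -0.3589, 0.0422]
tcp_rot: [-0.066, 0.998, -0.0, 0.0]
wrist_force: [-0.9, -0.1, 0.3]
gripper_width: 0.0502
grip_force: 0.0
```

Request:
{"name": "send_rows", "arguments": {"steps": [[0,0,0,0],[0,0,0,0],[0,0,0,0],[0,0,0,0],[0,0,0,0]], "grip": 0.5, "newtons": 40}}

```text
time_s: 3.5
eef_pos: [0.4349, -0.3603, 0.044]
tcp_rot: [-0.065, 0.998, -0.001, 0.001]
wrist_force: [0.3, 2.7, 6.1]
gripper_width: 0.0132
grip_force: 39.6
```

```bash
python3 -c "
from h import *
delta((.4335,-.359,.041,97.5))"
```

```text
t 3.5 pos [ 0.4349 -0.3603  0.044 ] yawy 97.51 tilt [ 0.0027 -0.0013 -1.    ] F [0.3 2.7 6.1] M [ 0.6   0.05 -0.05] w 0.013151099795091901 39.56035852432251 q6 -2.49
(0.4335, -0.359, 0.041, 97.5) -> [0.12 0.15 0.3 ] turn 0.01
```

Request:
{"name": "send_rows", "arguments": {"steps": [[0,0,-2,0],[0,0,-5,0],[0,0,-10,0],[0,0,-15,0],[0,0,-19.5,0],[0,0,-19.5,0],[0,0,-19.5,0]]}}

```text
time_s: 4.2
eef_pos: [0.4342, -0.3603, 0.2388]
tcp_rot: [-0.066, 0.998, -0.002, 0.001]
wrist_force: [0.4, 0.5, -1.9]
gripper_width: 0.0133
grip_force: 39.9
```

```bash
python3 -c "
from h import *
delta((.5075,.0604,.236,73.1),(.5075,.0604,.15,73.1))"
```

```text
t 4.2 pos [ 0.4342 -0.3603  0.2388] yawy 97.51 tilt [ 0.0031 -0.0031 -1.    ] F [ 0.4  0.5 -1.9] M [ 0.   -0.03  0.  ] w 0.01331226267197064 39.88137066364288 q6 -2.49
(0.5075, 0.0604, 0.236, 73.1) -> [-12.77  40.75   0.17] turn 24.41
(0.5075, 0.0604, 0.15, 73.1) -> [-12.75  40.79   8.77] turn 24.41
```

Request:
{"name": "send_rows", "arguments": {"steps": [[-12.8,40.8,0,24.4],[-12.8,40.8,0,24.4],[-12.8,40.8,0,24.4],[-12.8,40.8,0,24.4],[-12.8,40.8,0,24.4],[-12.8,40.8,0,24.4],[-12.8,40.8,0,24.4],[-12.8,40.8,0,24.4],[-12.8,40.8,0,24.4],[-12.8,40.8,0,24.4],[-12.8,40.8,4,24.4],[-12.8,40.8,8.8,24.4],[-12.8,40.8,8.8,24.4],[-12.8,40.8,8.8,24.4]]}}

```text
time_s: 5.6
eef_pos: [0.5057, 0.0609, 0.1468]
tcp_rot: [0.147, 0.989, -0.0, -0.002]
wrist_force: [-0.5, 0.0, -0.1]
gripper_width: 0.0133
grip_force: 40.0
```

```bash
python3 - <<'E'
from h import *
import pickle
delta((.5075,.0604,.15,73.1))
out=[]
for n in("top","scene"):
    d=vision.read_camera(n);pickle.dump(d,open(n+"1.pkl","wb"))
    T=np.linalg.inv(np.array(d["world_from_camera"]))
    p=cv2.projectPoints(np.array([[.5075,.0604,.1]]),cv2.Rodrigues(T[:3,:3])[0],T[:3,3],d["mtx"],np.array(d["distortion"]))[0].ravel().round().astype(int)
    print(n,p)
    u0,v0=p-40
    out.append(cv2.resize(d["color"][v0:v0+80,u0:u0+80,::-1],(400,400),interpolation=2))
cv2.imwrite("pics/h1.png",np.hstack(out))
E
```

```text
t 5.6 pos [0.5057 0.0609 0.1468] yawy 73.07 tilt [-4.6e-03 -3.0e-04 -1.0e+00] F [-0.5  0.  -0.1] M [-0.02 -0.09  0.03] w 0.013346899931687466 39.96736407279968 q6 -1.26
(0.5075, 0.0604, 0.15, 73.1) -> [-0.18  0.01 -0.32] turn -0.03
top [240 207]
scene [254 180]
```

View pics/h1.png

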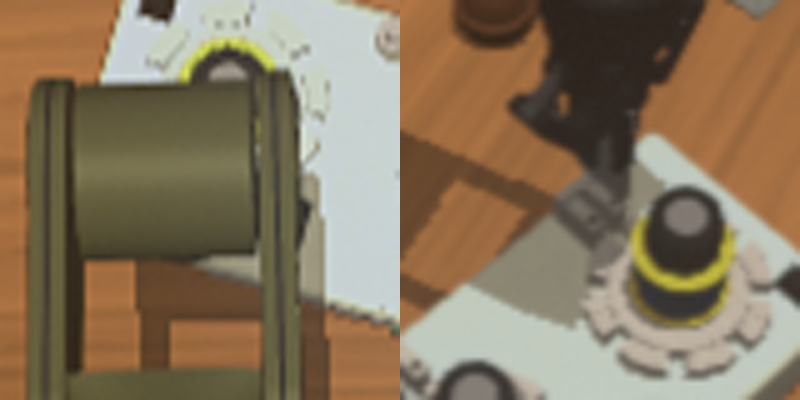

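The top view is blocked by the arm. The scene view shows the blade hanging over the gate at about (605,165), ahead of the slot at (600,215). I'll measure the blade and the gate in that same camera.

```bash
python3 - <<'E'
from h import *
import pickle
th=np.radians(-16.9);B=np.array([[np.cos(th),np.sin(th)],[-np.sin(th),np.cos(th)]])
S=np.array([.5075,.0604])
def loc(P): return (P[...,:2]-S)@B.T
np.set_printoptions(suppress=True,linewidth=150)
for f in("top","scene"):
    d=pickle.load(open(f+".pkl","rb"));P=cloud(d);L=loc(P);Z=P[...,2]
    m=(abs(L[...,0])<.035)&(abs(L[...,1])<.025)&(Z>.08)&(Z<.092)
    q=np.c_[L[m],Z[m]]*1000
    print(f,"gate",m.sum());print(q[np.argsort(q[:,0])].round(1)[:,:2].tolist())
d=pickle.load(open("scene1.pkl","rb"));P=cloud(d);L=loc(P);Z=P[...,2]
m=(abs(L[...,0])<.04)&(abs(L[...,1])<.03)&(Z>.1)&(Z<.175)
vv,uu=np.nonzero(m);q=np.c_[uu,vv,L[m]*1000,Z[m]*1000,d["color"][m]].round(1)
print("key");print(q[np.argsort(-q[:,4])].astype(int).tolist())
E
```

```text
top gate 86
[[-27.2, 0.8], [-26.9, -11.1], [-26.8, 10.0], [-26.4, -1.8], [-26.0, -13.6], [-26.0, 7.2], [-25.7, -4.8], [-25.3, 4.2], [-24.9, -7.6], [-24.9, 13.3], [-24.4, 1.8], [-24.1, -10.2], [-24.0, 10.9], [-23.7, -1.1], [-23.3, 7.7], [-23.3, -13.0], [-23.0, -4.1], [-22.5, 5.2], [-22.2, -7.0], [-22.0, 14.4], [-21.7, 2.4], [-21.4, -9.5], [-21.3, 11.6], [-20.9, -0.3], [-20.6, -12.3], [-18.5, -8.6], [-18.5, 12.2], [-17.8, -11.4], [-17.7, 9.5], [-16.9, 6.9], [-16.6, -5.2], [-15.8, -7.9], [-15.7, 13.1], [-15.1, -10.7], [-14.9, 10.4], [-14.3, -13.5], [-14.2, 7.5], [-13.8, -4.4], [-13.1, -7.3], [-13.0, 13.8], [-12.2, 11.0], [-12.2, -9.8], [-11.5, -12.8], [-11.4, 8.2], [-11.1, -3.7], [-10.5, 5.8], [-10.2, -6.2], [-9.5, -9.1], [-9.3, 12.2], [-8.7, -11.9], [-8.7, 9.0], [-7.9, 6.3], [-7.5, -5.6], [-6.7, 12.5], [-6.6, -8.1], [-6.0, -11.1], [-5.9, 9.8], [-5.0, 7.4], [-4.7, -4.6], [-3.9, -7.5], [-3.3, -10.6], [-3.1, 10.7], [-2.3, 7.9], [-2.3, -13.0], [-1.9, -3.9], [-1.4, 5.3], [-1.2, -6.8], [-1.1, 14.2], [-0.5, 11.2], [-0.3, -9.3], [0.4, 8.7], [0.5, -12.1], [1.2, 5.9], [1.4, -6.2], [2.4, -8.6], [
[... 5216 characters left out ...]
 7, 0, 122, 74, 68, 61], [256, 178, 9, -3, 122, 83, 77, 70], [261, 186, 39, -12, 122, 178, 167, 63], [262, 184, 36, -5, 122, 151, 142, 71], [260, 187, 38, -16, 121, 166, 157, 73], [253, 175, -4, -1, 120, 78, 71, 65], [254, 176, 0, -1, 120, 83, 75, 69], [251, 174, -11, -3, 120, 98, 85, 73], [249, 172, -20, -2, 120, 119, 86, 59], [252, 174, -9, 0, 120, 78, 70, 63], [261, 184, 33, -6, 120, 153, 143, 90], [260, 186, 35, -12, 119, 153, 142, 73], [250, 173, -17, -1, 118, 110, 84, 63], [257, 179, 11, -1, 117, 76, 70, 63], [255, 177, 2, 0, 116, 85, 78, 71], [259, 179, 15, 3, 116, 102, 96, 84], [252, 175, -9, 0, 114, 91, 84, 77], [258, 180, 14, 0, 113, 93, 87, 78], [253, 176, -6, 0, 111, 95, 88, 80]]
```

Relative to the slot, the key sits about 3.7 mm towards -x and 1.5 mm towards +y. I'll correct for that and come down carefully.

Request:
{"name": "send_rows", "arguments": {"steps": [[-0.37,-0.15,0,0],[-0.37,-0.15,1,0],[-0.37,-0.15,2,0],[-0.37,-0.15,2.3,0],[-0.37,-0.15,2.6,0],[-0.37,-0.15,2.9,0],[-0.37,-0.15,3.2,0],[-0.37,-0.15,3.2,0]]}}

```text
time_s: 6.5
eef_pos: [0.51, 0.059, 0.116]
tcp_rot: [0.147, 0.989, -0.0, -0.0]
wrist_force: [-0.1, 0.3, -1.7]
gripper_width: 0.0134
grip_force: 40.0
```

```bash
python3 -c "
from h import *
delta((.5075,.0604,.094,73.1))"
```

```text
t 6.5 pos [0.51  0.059 0.116] yawy 73.12 tilt [-8.e-04 -0.e+00 -1.e+00] F [-0.1  0.3 -1.7] M [-0.07  0.    0.02] w 0.013379618711624455 40.01795947551727 q6 -1.27
(0.5075, 0.0604, 0.094, 73.1) -> [0.28 0.06 2.2 ] turn 0.02
```

Request:
{"name": "send_rows", "arguments": {"steps": [[0,0,0.3,0],[0,0,0.6,0],[0,0,0.9,0],[0,0,0.9,0]]}}

```text
time_s: 6.9
eef_pos: [0.5099, 0.059, 0.1068]
tcp_rot: [0.147, 0.989, -0.0, -0.001]
wrist_force: [-0.2, 0.2, -0.7]
gripper_width: 0.0129
grip_force: 40.0
```

Request:
{"name": "send_rows", "arguments": {"steps": [[0,0,0.4,0],[0,0,0.7,0],[0,0,1.0,0],[0,0,1.2,0],[0,0,1.2,0]]}}

```text
time_s: 7.4
eef_pos: [0.5103, 0.059, 0.0961]
tcp_rot: [0.147, 0.989, -0.0, -0.0]
wrist_force: [-3.5, 0.4, 3.9]
gripper_width: 0.0131
grip_force: 40.6
```

```bash
python3 -c "
from h import *
delta((.5075,.0604,.094,73.1))"
```

```text
t 7.4 pos [0.5103 0.059  0.0961] yawy 73.12 tilt [-6.e-04 -0.e+00 -1.e+00] F [-3.5  0.4  3.9] M [ 0.    0.56 -0.01] w 0.013077731279422996 40.5704140663147 q6 -1.27
(0.5075, 0.0604, 0.094, 73.1) -> [0.31 0.05 0.21] turn 0.02
```

Request:
{"name": "send_rows", "arguments": {"steps": [[0,0,0.1,0],[0,0,0.2,0],[0,0,0.3,0],[0,0,0.3,0]]}}

```text
time_s: 7.8
eef_pos: [0.5106, 0.059, 0.0959]
tcp_rot: [0.147, 0.989, -0.0, -0.0]
wrist_force: [-10.4, 0.3, 19.2]
gripper_width: 0.0131
grip_force: 43.0
```

Request:
{"name": "send_rows", "arguments": {"steps": [[0,0,-0.2,0],[0,0,-0.2,0],[0,0,-0.2,0],[0,0,-0.2,0],[0,0,-0.2,0]], "grip": 5}}

```text
time_s: 8.3
eef_pos: [0.5101, 0.059, 0.094]
tcp_rot: [0.147, 0.989, -0.0, -0.0]
wrist_force: [0.7, -0.7, -0.4]
gripper_width: 0.0503
grip_force: 0.0
```

Request:
{"name": "send_rows", "arguments": {"steps": [[0,0,-3,0],[0,0,-7,0],[0,0,-12,0],[0,0,-12,0],[0,0,-12,0]], "grip": 8.5}}

```text
time_s: 8.8
eef_pos: [0.5112, 0.059, 0.2162]
tcp_rot: [0.147, 0.989, 0.0, 0.002]
wrist_force: [-0.5, 0.4, -1.1]
gripper_width: 0.0851
grip_force: 0.0
```

```bash
python3 - <<'E'
from h import *
import pickle
delta((.569,.041,.22,13.1),(.569,.041,.16,13.1))
d=vision.read_camera("scene");pickle.dump(d,open("s2.pkl","wb"))
P=cloud(d)
th=np.radians(-16.9);B=np.array([[np.cos(th),np.sin(th)],[-np.sin(th),np.cos(th)]])
L=(P[...,:2]-[.5075,.0604])@B.T;Z=P[...,2];V=d["color"].max(-1)
m=(abs(L[...,0])<.035)&(abs(L[...,1])<.02)&(Z>.108)&(Z<.135)&(V<110)
print(m.sum(),Z[m].min(),Z[m].max(),np.median(Z[m]),(L[m].min(0)*1e3,L[m].max(0)*1e3))
cv2.imwrite("pics/s2.png",cv2.resize(d["color"][130:250,200:360,::-1],(640,480),interpolation=2))
E
```

```text
t 8.8 pos [0.5112 0.059  0.2162] yawy 73.12 tilt [ 0.0036  0.     -1.    ] F [-0.5  0.4 -1.1] M [-0.04  0.   -0.  ] w 0.08514704052238263 0.0 q6 -1.27
(0.569, 0.041, 0.22, 13.1) -> [-6.05 -0.04 -0.36] turn 60.02
(0.569, 0.041, 0.16, 13.1) -> [-6.03 -0.05  5.64] turn 60.02
75 0.10831616019162238 0.1237793368162794 0.11892898363334137 (array([-17.6584607,  -8.1193443]), array([20.92020212,  5.69713825]))
```

View pics/s2.png

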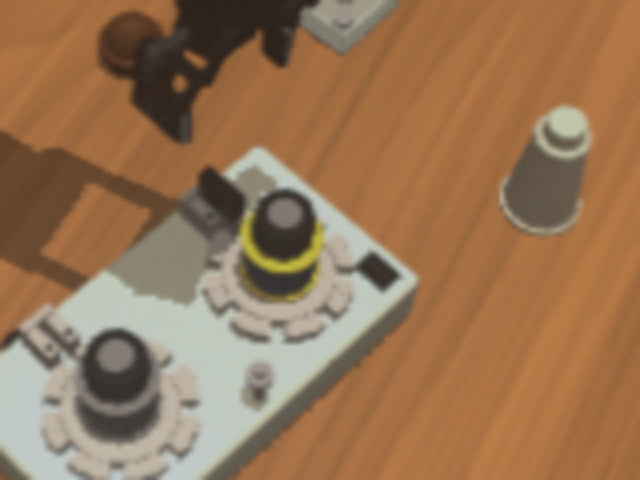

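The key is home: its handle shows at (220,190), with the top at about 0.12 m, below the spool. Next I'll grip the cap.

Request:
{"name": "send_rows", "arguments": {"steps": [[-3,0,0,8.5],[-6.15,-0.05,0,17],[-6.15,-0.05,0,25.5],[-6.15,-0.05,0,34],[-6.15,-0.05,0,42.5],[-6.15,-0.05,1.5,51],[-6.15,-0.05,3,60],[-6.15,-0.05,3,60],[-6.15,-0.05,3,60]]}}

```text
time_s: 9.75
eef_pos: [0.5679, 0.0407, 0.1824]
tcp_rot: [0.621, 0.784, -0.001, -0.002]
wrist_force: [0.5, -0.1, 0.4]
gripper_width: 0.0851
grip_force: 0.0
```

```bash
python3 -c "
from h import *
delta((.570,.0408,.123,13.1))"
```

```text
t 9.75 pos [0.5679 0.0407 0.1824] yawy 13.28 tilt [-3.8e-03  1.0e-04 -1.0e+00] F [ 0.5 -0.1  0.4] M [ 0.01  0.   -0.05] w 0.08509254423495644 0.0 q6 -0.25
(0.57, 0.0408, 0.123, 13.1) -> [-0.04  0.23  5.94] turn 0.18
```

Request:
{"name": "send_rows", "arguments": {"steps": [[-0.05,0.2,2.5,0.2],[-0.05,0.2,5,0.2],[-0.05,0.2,5.9,0.2],[-0.05,0.2,5.9,0.2],[-0.05,0.2,5.9,0.2]]}}

```text
time_s: 10.25
eef_pos: [0.5717, 0.0406, 0.1266]
tcp_rot: [0.623, 0.782, 0.0, 0.001]
wrist_force: [-0.1, -0.0, 0.0]
gripper_width: 0.0848
grip_force: 0.0
```

Request:
{"name": "send_rows", "arguments": {"steps": [[0,0,0,0],[0,0,0,0],[0,0,0,0],[0,0,0,0]], "grip": 3.5, "newtons": 30}}

```text
time_s: 10.65
eef_pos: [0.57, 0.0404, 0.1264]
tcp_rot: [0.623, 0.782, -0.001, -0.001]
wrist_force: [-6.2, -1.7, 5.9]
gripper_width: 0.0423
grip_force: 34.8
```

```bash
python3 -c "
from h import *
delta((.570,.0408,.123,13.1))"
```

```text
t 10.65 pos [0.57   0.0404 0.1264] yawy 12.94 tilt [-3.2e-03 -7.0e-04 -1.0e+00] F [-6.2 -1.7  5.9] M [-0.21  1.12  0.03] w 0.042291715443344674 34.78385678026825 q6 -0.25
(0.57, 0.0408, 0.123, 13.1) -> [0.04 0.01 0.34] turn -0.16
```

Request:
{"name": "send_rows", "arguments": {"steps": [[0,0,0,-3],[0,0,0,-6],[0,0,0,-9],[0,0,0,-12],[0,0,0,-12]], "newtons": 40}}

```text
time_s: 11.15
eef_pos: [0.5702, 0.0406, 0.1264]
tcp_rot: [0.538, 0.843, -0.001, -0.001]
wrist_force: [-5.4, 0.9, 5.7]
gripper_width: 0.0422
grip_force: 40.2
```

```bash
python3 -c "
from h import *
delta()"
```

```text
t 11.15 pos [0.5702 0.0406 0.1264] yawy 24.93 tilt [-2.4e-03  1.0e-04 -1.0e+00] F [-5.4  0.9  5.7] M [-0.06  0.92 -0.24] w 0.04218241900076225 40.15355500392616 q6 -0.46
```

Request:
{"name": "send_rows", "arguments": {"steps": [[0,0,0,-3],[0,0,0,-6],[0,0,0,-9],[0,0,0,-9]]}}

```text
time_s: 11.55
eef_pos: [0.5701, 0.0412, 0.1264]
tcp_rot: [0.472, 0.882, 0.0, -0.002]
wrist_force: [-5.6, 2.0, 5.7]
gripper_width: 0.0418
grip_force: 41.1
```

```bash
python3 -c "
from h import *
delta()"
```

```text
t 11.55 pos [0.5701 0.0412 0.1264] yawy 33.73 tilt [-0.0025  0.0022 -1.    ] F [-5.6  2.   5.7] M [ 0.24  0.98 -1.16] w 0.04181396215888565 41.115124989259584 q6 -0.61
```

The torque jumps to 1.2 N m after about 17°, so that is the tightening stop and the thread is left-hand. I'll turn it clockwise.

Request:
{"name": "send_rows", "arguments": {"steps": [[0,0,0,4],[0,0,0,8],[0,0,0,12],[0,0,0,16],[0,0,0,21],[0,0,0,26],[0,0,0,31],[0,0,0,36],[0,0,0,41],[0,0,0,41]]}}

```text
time_s: 12.55
eef_pos: [0.5695, 0.0401, 0.1259]
tcp_rot: [0.75, 0.662, -0.002, -0.001]
wrist_force: [-7.9, -1.7, 4.6]
gripper_width: 0.0422
grip_force: 40.4
```

```bash
python3 -c "
from h import *
delta()"
```

```text
t 12.55 pos [0.5695 0.0401 0.1259] yawy -7.14 tilt [-0.0043 -0.0011 -1.    ] F [-7.9 -1.7  4.6] M [-0.27  1.12 -0.01] w 0.04216310190094518 40.42284228824428 q6 0.1
```

Request:
{"name": "send_rows", "arguments": {"steps": [[0,0,0,5],[0,0,0,10],[0,0,0,15],[0,0,0,20],[0,0,0,25],[0,0,0,30],[0,0,0,34],[0,0,0,34],[0,0,0,34],[0,0,0,34]]}}

```text
time_s: 13.55
eef_pos: [0.5691, 0.0403, 0.1257]
tcp_rot: [0.91, 0.414, -0.003, -0.001]
wrist_force: [-8.6, -1.5, 5.6]
gripper_width: 0.0419
grip_force: 40.4
```

```bash
python3 -c "
from h import *
delta()"
```

```text
t 13.55 pos [0.5691 0.0403 0.1257] yawy -41.06 tilt [-5.4e-03 -9.0e-04 -1.0e+00] F [-8.6 -1.5  5.6] M [-0.2   1.34  0.02] w 0.041919372840474214 40.4276483929425 q6 0.69
```

Request:
{"name": "send_rows", "arguments": {"steps": [[0,0,0,5],[0,0,0,10],[0,0,0,15],[0,0,0,20],[0,0,0,25],[0,0,0,30],[0,0,0,36],[0,0,0,36],[0,0,0,36]]}}

```text
time_s: 14.45
eef_pos: [0.5687, 0.0406, 0.1256]
tcp_rot: [0.994, 0.113, -0.003, -0.0]
wrist_force: [-9.6, -0.6, 6.7]
gripper_width: 0.0423
grip_force: 40.5
```

```bash
python3 -c "
from h import *
delta()"
```

```text
t 14.45 pos [0.5687 0.0406 0.1256] yawy -77.06 tilt [-6.4e-03 -3.0e-04 -1.0e+00] F [-9.6 -0.6  6.7] M [-0.09  1.46 -0.02] w 0.042285692386354115 40.479305846529314 q6 1.32
```

Request:
{"name": "send_rows", "arguments": {"steps": [[-0.1,0,0,0],[-0.2,0,0,0],[-0.2,0,-0.3,0],[-0.2,0,-0.6,0],[-0.2,0,-0.9,0],[-0.2,0,-0.9,0]]}}

```text
time_s: 15.05
eef_pos: [0.5686, 0.0404, 0.1343]
tcp_rot: [0.994, 0.113, -0.001, -0.0]
wrist_force: [-3.9, 2.4, -0.9]
gripper_width: 0.0422
grip_force: 41.3
```

```bash
python3 -c "
from h import *
delta()"
```

```text
t 15.05 pos [0.5686 0.0404 0.1343] yawy -77.08 tilt [-1.4e-03  5.0e-04 -1.0e+00] F [-3.9  2.4 -0.9] M [0.38 0.7  0.01] w 0.04220572749305123 41.34126178803854 q6 1.32
```

Request:
{"name": "send_rows", "arguments": {"steps": [[0,0,-1,0],[0,0,-2,0],[0,0,-3,0],[0,0,-4.5,0],[0,0,-6,0],[0,0,-7.3,0],[0,0,-7.3,0],[0,0,-7.3,0],[0,0,-7.3,0],[0,0,-7.3,0]]}}

```text
time_s: 16.05
eef_pos: [0.5685, 0.0402, 0.2063]
tcp_rot: [0.994, 0.112, -0.001, -0.0]
wrist_force: [0.4, -0.6, -0.4]
gripper_width: 0.0421
grip_force: 41.3
```

```bash
python3 - <<'E'
from h import *
delta()
d=vision.read_camera("scene");P=cloud(d)
th=np.radians(-16.9);B=np.array([[np.cos(th),np.sin(th)],[-np.sin(th),np.cos(th)]])
L=(P[...,:2]-[.5075,.0604])@B.T;Z=P[...,2];V=d["color"].max(-1)
m=(abs(L[...,0])<.035)&(abs(L[...,1])<.02)&(Z>.108)&(Z<.135)&(V<110)
if m.any(): print(m.sum(),Z[m].max(),L[m].min(0),L[m].max(0))
cv2.imwrite("pics/s3.png",cv2.resize(d["color"][130:250,200:360,::-1],(640,480),interpolation=2))
E
```

```text
t 16.05 pos [0.5685 0.0402 0.2063] yawy -77.08 tilt [-0.002  0.    -1.   ] F [ 0.4 -0.6 -0.4] M [-0.   -0.02  0.06] w 0.04213876077970285 41.28773853808525 q6 1.32
73 0.12330134959093997 [-0.01705098 -0.00966757] [0.0208163  0.00755132]
```

View pics/s3.png

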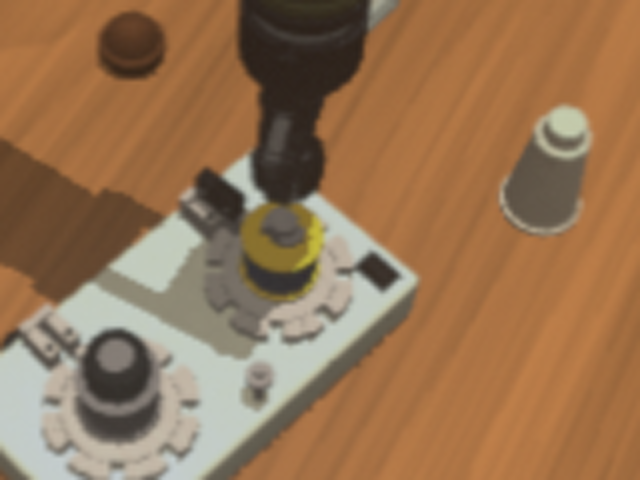

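The cap is in the gripper at (288,165), above the bare spindle end at (285,225). The key is still home at (215,190) and everything else looks unmoved. I'll hand the job in.

```bash
python3 -c "
from station import workorder
print(workorder.finish_job())"
```

```text
the job is handed in; nothing more can be done
None
```

The job is handed in with the lock key home in the slot, the left-hand-thread cap unscrewed and held upright about 6 cm above the spindle's end, and nothing else on the desk visibly moved; the hand-in gave no verdict.

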